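Mark the softest spring mount

ROBOT

A 7-joint arm with a two-finger parallel gripper is mounted at the origin on a cart in front of the work surface, level with it; the furniture and walls round the work are solid. World frame = base frame: x ahead of the robot, y to its left, z up, the work surface at z = 0. Lengths are in m, angles in rad, forces in N, time in s.
With the tool pointing down it reaches from about 0.425 to 0.95 m from the base axis. Payload 16.7 kg.
Tool frame: the origin (TCP) lies on the centre line of the jaws, within the pads' length; the fingertips stand 8 mm ahead of it and the grasp point (between the pads) lies 11 mm behind it; z points along the fingers, y is the line along which they close (so a half turn about z gives the same grasp; the last joint's range is limited). The gripper opens to 94 mm and grips with 3 to 60 N. Pads are 16 mm wide; open, the fingers measure 119 mm over their backs; the gripper's body (75 mm by 177 mm) begins 78 mm behind the grasp point.
Start: joints at [0.995, 0.426, 0.074, 1.606, -0.034, 1.111, -0.067], TCP at [0.279, -0.614, 0.213] pointing down, gripper open.
Joint ranges: [-2.85, 2.85], [-0.5, 2.14], [-1.23, 1.37], [0.21, 2.46], [-1.02, 4.16], [0.16, 2.05], [-2.73, 2.73]. Speed limits (rad/s): [1.89, 1.89, 2.39, 2.39, 3.01, 3.01, 3.01].

INTERFACE

Orientations are given as a unit quaternion [w, x, y, z].
In Python, from plant import bot gives the robot as it stands. The module is installed in compiled form; this text tells all that it offers.
- The arm moves only by the tool move_arm, never from a script. Its argument "series" is a list that holds one entry, the list of rows, each a list of 7 numbers: the shift along the tool's x, y, z in mm, then the turn, a rotation vector about the tool's x, y, z in rad, then the finger opening in mm, from 0 to 94. A call has 1 to 12 rows; each row shifts and turns the commanded pose from where the row before left it, along the tool's axes as they then stand; what a row does not reach is not made up. A row lasts 1/10 s, in which the tool goes at most 50 mm and 8.59 degrees, less where a joint would pass 70% of its speed; a pose out of reach is approached as far as the arm can. A call is refused whole if a number of a shift passes 50 or a number of a turn 0.15, either way. A call with a gripper value outside its range is refused whole. The fingers move at their own pace and stop on an object; the grip force is fixed at half the most. Time passes only in rows, so rows that do not move let the fingers close. It gives the time, the measured TCP pose, the force, the opening and the grip force at its end, in the units of the state.
- bot.state(): the state, without advancing time (a new reading comes with each control period).
- bot.capture(name): name is "scene" or "top" or "wrist"; returns (picture, depth): 480x640x3 uint8, red, green, blue; 480x640 float32, m along the optical axis (not along the pixel's ray), 0 where there is no reading.
- bot.camera_model(name): a dict with "mtx" (3x3 intrinsics, pixels), "extrinsics" (4x4, takes a point from camera to world coordinates); the wrist camera has in their place "hand_eye" (4x4, takes a point from camera to tool coordinates, whose origin is the TCP and whose axes are the flange's). Camera axes: x right, y up, looking along -z (the intrinsics and any distortion apply to the point x, -y, -z); pixel columns grow to the right and rows downward; lengths in m; the calibration is good to about 2 mm. A picture is of the moment at which its call begins: read the wrist's pose just before it. camera_model takes no time and is no camera call.
- bot.finish_job(): hands the job in; it is judged then, once.
Trained networks look in the newest picture that a camera, given by its name, has taken for a name from the list of things; names that differ only in an ending like _2 or _b are one class to them, and where a whole thing is asked for, a point or a joint stands for the part that bears it (a point fixed in the world has none). Each returns a list of dicts, best first, with "p" (0 to 1); they miss things now and then, are a little off and sometimes report something else, mostly with a low value. They report only what shows in the picture. A call takes as long as a camera call. They do not tell look-alikes from the thing itself.
- bot.boxes_of(camera, label): "bbox" ([centre column, centre row, width, height] in pixels, round what is visible of it).
- bot.regions_of(camera, label): "mask" (480x640 bool, what is visible of it) and "bbox" ([centre column, centre row, width, height] in pixels, round what is visible of it).
- bot.mark_of(camera, label): "uv" ([column, row] in pixels: a listed point, or the origin of a listed thing).
The state is a dict: "t": time; "qpos": joint angles; "joint_vel": joint speeds; "tau": joint torques, N m; "tcp_pos": TCP position; "tool_rot": TCP orientation; "ft_force": force on the tool from outside, world axes, zero at the start; "torque": the same for the moment, N m; "grip_width": opening from 0.0 (shut) to 1.0 (fully open); "finger_force": force on a finger pad.
Only numpy, scipy, OpenCV 4.12 (cv2) and the standard library are available. Lean on these libraries where they do the work, as an engineer would, in place of code of your own. Each camera call takes 0.05 s, during which the arm holds its last target. There are 200 camera calls.

TASK

Three spring mounts for a vibration-isolated instrument stand in a row. With the closed fingertips press down on each round pad in turn, from left to right, to feel how it gives; then push the tag of the softest mount fully down, leave the other two tags up, and draw clear. Touch only: do not lift, tip or shift the mounts, and leave the things standing around them where they are.

Things in the scene. Friction and masses are not known exactly. Their poses are not given: they have to be found in the camera images.
- mount_a: One of three spring mounts that look alike, standing loose in a row from left (+y) to right (-y): an aluminium base plate 136 (x) x 70 (y) x 10 mm, 0.9 kg, with a round spring pad towards +x and a tag towards -x. Origin: centre of the plate's underside; z up. Which mount stands where changes from start to start.
- pad_a_top (a point): Centre of the top face of mount_a's pad, a grey cap of 52 mm diameter on a coil spring, 65 mm above the table when free, 30 mm to +x of the mount's origin. It moves with the pad.
- pad_a (a joint): How far this pad is pressed down: 0 free, 0.014 m at its stop; it springs back. All begin to give at about 0.8 N. The softest of the three reaches its stop at about 4.5 N; at 5 N the other two are only about 7 mm and 4 mm down (9 N and 15 N at their stops). A pad counts as pressed once it is 2.5 mm down (at most about 3.5 N).
- tag_a_top (a point): Centre of the top of mount_a's tag: a steel T-shaped tab, its head 14 (x) x 30 (y) x 6 mm, standing in a black guide block (24 x 34 mm, top 36 mm above the table), 44 mm to -x of the mount's origin. About 62 mm above the table when up, 44 mm when pushed fully down. It moves with the tag.
- tag_a (a joint): How far this tag is pushed down: 0 to 0.003 m at the start (up), 0.018 m at its stop (down). It needs about 3 N and stays where it is left.
- mount_b: One of three spring mounts that look alike, standing loose in a row from left (+y) to right (-y): an aluminium base plate 136 (x) x 70 (y) x 10 mm, 0.9 kg, with a round spring pad towards +x and a tag towards -x. Origin: centre of the plate's underside; z up. Which mount stands where changes from start to start.
- pad_b_top (a point): Centre of the top face of mount_b's pad, a grey cap of 52 mm diameter on a coil spring, 65 mm above the table when free, 30 mm to +x of the mount's origin. It moves with the pad.
- pad_b (a joint): How far this pad is pressed down: 0 free, 0.014 m at its stop; it springs back. All begin to give at about 0.8 N. The softest of the three reaches its stop at about 4.5 N; at 5 N the other two are only about 7 mm and 4 mm down (9 N and 15 N at their stops). A pad counts as pressed once it is 2.5 mm down (at most about 3.5 N).
- tag_b_top (a point): Centre of the top of mount_b's tag: a steel T-shaped tab, its head 14 (x) x 30 (y) x 6 mm, standing in a black guide block (24 x 34 mm, top 36 mm above the table), 44 mm to -x of the mount's origin. About 62 mm above the table when up, 44 mm when pushed fully down. It moves with the tag.
- tag_b (a joint): How far this tag is pushed down: 0 to 0.003 m at the start (up), 0.018 m at its stop (down). It needs about 3 N and stays where it is left.
- mount_c: One of three spring mounts that look alike, standing loose in a row from left (+y) to right (-y): an aluminium base plate 136 (x) x 70 (y) x 10 mm, 0.9 kg, with a round spring pad towards +x and a tag towards -x. Origin: centre of the plate's underside; z up. Which mount stands where changes from start to start.
- pad_c_top (a point): Centre of the top face of mount_c's pad, a grey cap of 52 mm diameter on a coil spring, 65 mm above the table when free, 30 mm to +x of the mount's origin. It moves with the pad.
- pad_c (a joint): How far this pad is pressed down: 0 free, 0.014 m at its stop; it springs back. All begin to give at about 0.8 N. The softest of the three reaches its stop at about 4.5 N; at 5 N the other two are only about 7 mm and 4 mm down (9 N and 15 N at their stops). A pad counts as pressed once it is 2.5 mm down (at most about 3.5 N).
- tag_c_top (a point): Centre of the top of mount_c's tag: a steel T-shaped tab, its head 14 (x) x 30 (y) x 6 mm, standing in a black guide block (24 x 34 mm, top 36 mm above the table), 44 mm to -x of the mount's origin. About 62 mm above the table when up, 44 mm when pushed fully down. It moves with the tag.
- tag_c (a joint): How far this tag is pushed down: 0 to 0.003 m at the start (up), 0.018 m at its stop (down). It needs about 3 N and stays where it is left.
- dropper_bottle: White dropper bottle with black tip, 32 mm across, 84 mm high, loose, bystander. Origin: centre of its underside.
- elbow: Steel vacuum pipe elbow, 40 x 78 x 82 mm, loose, bystander. Origin: under its centre.
- cork_ring: Cork flask ring, 74 mm across, 30 mm high, loose, bystander, to the right of the mounts. Origin: centre of its underside. Behind it stands a fixed computer monitor (screen about 0.45 m high, x beyond about 0.65 m, y from about -0.2 to -0.7 m): keep the arm clear of it, coming in close to the base.
There are look-alikes about, which are no part of the job. What is shaped like the mount_c but blue or green is not meant.

How it is judged:
By the outcome, as a careful person would: the job done as asked, in the order asked, and still so for the second after the job is handed in, with the robot touching nothing.
It also fails if it takes over 48 s, if anything falls off the work surface, if the arm or the gripper's body presses on something with over 40 N, if the wrist force passes 120 N, or if a joint passes its speed limit or range.

## Working session

There is one attempt and no reset: what is moved stays moved. The work goes in short steps, Python scripts to look and compute and a tool call to move; the robot and the scene stay as the last step left them, time stands still between calls to the robot, and variables do not carry over. Pictures are saved under pics/ and viewed, at most 10 in all, crops included, and the job is handed in when it is done.

Besides the shell and the picture viewer there is one more tool, called after ">>>" by a JSON object that holds its "name" and its "arguments". move_arm: Moves the arm, as the interface text tells. Its arguments: {"type":"object","properties":{"series":{"type":"array","items":{"type":"array","items":{"type":"array","items":{"type":"number"}}}}},"required":["series"]}

```bash
mkdir -p pics; cat > h.py <<'E'
import numpy as np, cv2
from plant import bot
def world(cam,u,v,d):
    m=bot.camera_model(cam); K=np.array(m["mtx"]); 
    p=np.array([(u-K[0,2])/K[0,0]*d,-(v-K[1,2])/K[1,1]*d,-d,1])
    return (np.array(m["extrinsics"])@p)[:3]
def save(n,im): cv2.imwrite(f"pics/{n}.png",im[:,:,::-1])
E
python3 - <<'E'
from h import *
s=bot.state(); print(s["t"],s["tcp_pos"],s["tool_rot"],s["ft_force"],s["grip_width"])
for cam in("scene","top"):
    im,d=bot.capture(cam); save(cam,im)
    print(cam,{k:np.round(v,3).tolist() if not isinstance(v,str) else v for k,v in bot.camera_model(cam).items()})
    for l in("pad_a_top","tag_a_top","mount_a","dropper_bottle","elbow","cork_ring"):
        for r in bot.mark_of(cam,l):
            u,v=r["uv"]; dd=d[min(479,int(round(v))),min(639,int(round(u)))]
            print(cam,l,round(r["p"],2),np.round([u,v]),np.round(world(cam,u,v,dd),3))
print(bot.state()["t"])
E
```

```text
0.0 [ 0.27921876 -0.61406186  0.2127376 ] [-6.36386970e-04  9.77317903e-01  2.11776472e-01 -1.91684210e-04] [0.08885753 0.00441521 1.38697656] 0.9986878494732195
scene {'mtx': [[515.915, 0.0, 318.203], [0.0, 515.915, 234.085], [0.0, 0.0, 1.0]], 'extrinsics': [[-0.491, 0.611, -0.622, -0.188], [-0.871, -0.357, 0.337, 0.452], [-0.016, 0.707, 0.707, 0.921], [0.0, 0.0, 0.0, 1.0]]}
scene pad_a_top 0.58 [312. 256.] [0.513 0.09  0.065]
scene tag_a_top 0.43 [329. 282.] [0.432 0.092 0.058]
scene mount_a 0.86 [318. 284.] [0.475 0.097 0.01 ]
scene mount_a 0.68 [248. 299.] [0.475 0.264 0.06 ]
scene mount_a 0.67 [374. 240.] [ 0.526 -0.09   0.01 ]
scene mount_a 0.58 [188. 249.] [0.695 0.323 0.046]
scene mount_a 0.57 [438. 282.] [ 0.343 -0.142  0.01 ]
scene dropper_bottle 0.65 [193. 343.] [0.46  0.399 0.017]
scene elbow 0.75 [267. 228.] [0.705 0.117 0.004]
scene elbow 0.3 [239. 269.] [0.559 0.248 0.065]
scene cork_ring 0.7 [420. 211.] [ 0.563 -0.262 -0.001]
top {'mtx': [[577.292, 0.0, 303.796], [0.0, 577.292, 245.042], [0.0, 0.0, 1.0]], 'extrinsics': [[-0.008, 0.997, -0.072, 0.457], [-1.0, -0.008, 0.005, 0.07], [0.004, 0.072, 0.997, 1.237], [0.0, 0.0, 0.0, 1.0]]}
top pad_a_top 0.86 [289. 257.] [0.517 0.095 0.065]
top tag_a_top 0.59 [293. 298.] [0.435 0.088 0.063]
top mount_a 0.94 [217. 253.] [0.53  0.248 0.016]
top mount_a 0.94 [406. 337.] [ 0.354 -0.139  0.066]
top mount_a 0.74 [187. 158.] [0.735 0.314 0.013]
top mount_a 0.67 [289. 278.] [0.476 0.096 0.01 ]
top dropper_bottle 0.56 [146. 277.] [0.479 0.388 0.051]
top elbow 0.67 [277. 176.] [0.695 0.121 0.009]
top elbow 0.48 [292. 299.] [0.432 0.088 0.06 ]
top cork_ring 0.58 [449. 240.] [ 0.555 -0.248  0.001]
top cork_ring 0.39 [376. 253.] [ 0.526 -0.089  0.013]
0.7
```

View pics/top.png

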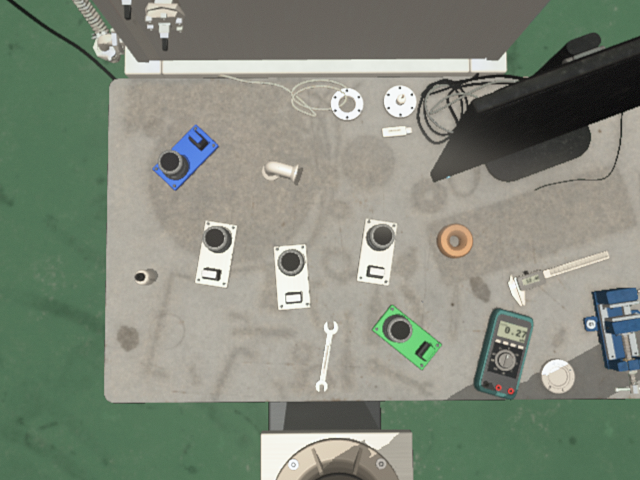

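View pics/scene.png

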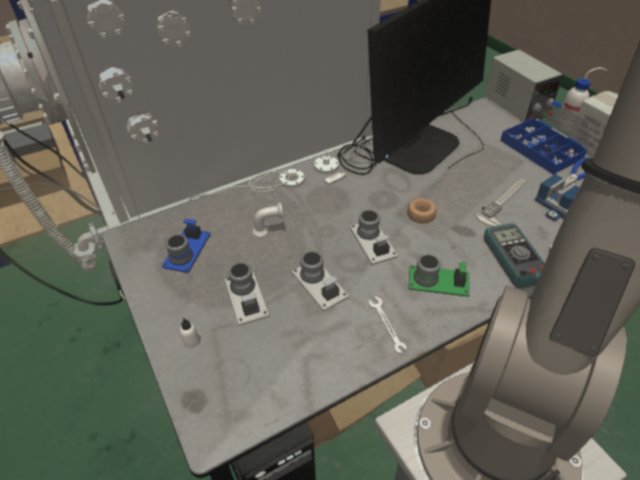

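The top view shows the three grey mounts, with pads at about (215,238), (291,262) and (380,236) and tags at (211,274), (293,298) and (374,272). The blue (185,157) and green (405,335) ones are decoys. Next I'll refine these positions with depth.

```bash
python3 - <<'E'
from h import *
m=bot.camera_model("top");K=np.array(m["mtx"]);E=np.array(m["extrinsics"])
im,d=bot.capture("top")
v,u=np.mgrid[:480,:640]
P=np.stack([(u-K[0,2])/K[0,0]*d,-(v-K[1,2])/K[1,1]*d,-d,np.ones_like(d)],-1)@E.T
z=P[...,2]
for n,(pu,pv),(tu,tv) in (("L",(215,238),(211,274)),("M",(291,262),(293,298)),("R",(380,236),(374,272))):
    out=[]
    for (a,b),r,lo,hi in(((pu,pv),22,.060,.072),((tu,tv),14,.054,.072)):
        k=(abs(u-a)<r)&(abs(v-b)<r)&(z>lo)&(z<hi)
        q=P[k][:,:3]; c=(q.min(0)+q.max(0))/2
        out.append(c); print(n,k.sum(),"mean",q.mean(0).round(4),"mid",c.round(4),"ext",np.ptp(q,axis=0).round(3),"zmed",np.median(q[:,2]).round(4))
    w=out[0]-out[1]; print("  dist",np.hypot(*w[:2]).round(4),"yaw deg",np.degrees(np.arctan2(w[1],w[0])).round(1))
E
```

```text
L 472 mean [0.5568 0.2466 0.0652] mid [0.5573 0.247  0.0657] ext [0.049 0.049 0.011] zmed 0.0651
L 101 mean [0.4841 0.259  0.0594] mid [0.4842 0.2589 0.0601] ext [0.017 0.031 0.011] zmed 0.0593
  dist 0.0741 yaw deg -9.2
M 476 mean [0.5075 0.093  0.0651] mid [0.5072 0.0925 0.0658] ext [0.049 0.049 0.012] zmed 0.0651
M 97 mean [0.4338 0.0873 0.0611] mid [0.434  0.087  0.0615] ext [0.012 0.028 0.009] zmed 0.0609
  dist 0.0734 yaw deg 4.3
R 483 mean [ 0.5586 -0.0947  0.0651] mid [ 0.5588 -0.0958  0.0657] ext [0.05  0.05  0.011] zmed 0.0651
R 99 mean [ 0.4858 -0.0834  0.0595] mid [ 0.4854 -0.0838  0.0594] ext [0.016 0.031 0.01 ] zmed 0.0594
  dist 0.0744 yaw deg -9.3
```

>>> {"name": "move_arm", "arguments": {"series": [[[0,0,0,0,0,0.107,0],[0,0,0,0,0,0.107,0],[0,0,0,0,0,0.107,0],[0,0,0,0,0,0.107,0],[8,-40,0,0,0,0,0],[8,-40,0,0,0,0,0],[8,-40,0,0,0,0,0],[8,-40,0,0,0,0,0],[8,-40,0,0,0,0,0],[8,-40,0,0,0,0,0],[8,-40,0,0,0,0,0],[8,-40,0,0,0,0,0]]]}}

```text
t: 1.95
tcp_pos: [0.3439, -0.293, 0.2137]
tool_rot: [0.0, 1.0, -0.001, 0.0]
ft_force: [0.7, 0.1, 0.8]
grip_width: 0.02
finger_force: 0.0
```

>>> {"name": "move_arm", "arguments": {"series": [[[18,-40,0,0,0,0,0],[18,-40,0,0,0,0,0],[18,-40,0,0,0,0,0],[18,-40,0,0,0,0,0],[18,-40,0,0,0,0,0],[18,-40,0,0,0,0,0],[18,-40,0,0,0,0,0],[18,-40,0,0,0,0,0],[18,-40,0,0,0,0,0],[18,-40,0,0,0,0,0],[18,-40,0,0,0,0,0],[15,-40,0,0,0,0,0]]]}}

```text
t: 3.15
tcp_pos: [0.5582, 0.1868, 0.2136]
tool_rot: [-0.0, 1.0, -0.001, 0.0]
ft_force: [0.5, -0.3, 0.3]
grip_width: 0.007
finger_force: 0.0
```

>>> {"name": "move_arm", "arguments": {"series": [[[-1,-30,20,0,0,0,0],[0,-30,25,0,0,0,0],[0,0,30,0,0,0,0],[0,0,25,0,0,0,0],[0,0,20,0,0,0,0],[0,0,10,0,0,0,0],[0,0,0,0,0,0,0],[0,0,0,0,0,0,0],[0,0,0,0,0,0,0]]]}}

```text
t: 4.05
tcp_pos: [0.5571, 0.2455, 0.0847]
tool_rot: [-0.0, 1.0, -0.001, 0.001]
ft_force: [-0.9, -0.3, 0.9]
grip_width: 0.004
finger_force: 0.0
```

>>> {"name": "move_arm", "arguments": {"series": [[[0,0,6,0,0,0,0],[0,0,6,0,0,0,0],[0,0,4,0,0,0,0],[0,0,4,0,0,0,0],[0,0,0,0,0,0,0],[0,0,0,0,0,0,0],[0,0,0,0,0,0,0],[0,0,0,0,0,0,0]]]}}

```text
t: 4.85
tcp_pos: [0.5565, 0.2452, 0.0637]
tool_rot: [-0.0, 1.0, -0.001, 0.0]
ft_force: [0.7, -0.1, 3.5]
grip_width: 0.006
finger_force: 1.5
```

```bash
cat > f.py <<'E'
from h import *
F=[];Z=[]
for i in range(5): bot.capture("wrist"); s=bot.state(); F.append(s["ft_force"]);Z.append(s["tcp_pos"])
print(s["t"],np.mean(F,0).round(2),np.std(F,0).round(2),np.mean(Z,0).round(4))
E
python3 f.py
```

```text
5.1 [ 0.93 -1.11  2.96] [0.37 0.46 0.24] [0.5565 0.2452 0.0636]
```

>>> {"name": "move_arm", "arguments": {"series": [[[0,0,-20,0,0,0,0],[0,0,-20,0,0,0,0],[-12,38,0,0,0,0,0],[-12,38,0,0,0,0,0],[-12,38,0,0,0,0,0],[-13,38,0,0,0,0,0],[0,0,20,0,0,0,0],[0,0,0,0,0,0,0],[0,0,0,0,0,0,0]]]}}

```text
t: 6.0
tcp_pos: [0.5071, 0.094, 0.0836]
tool_rot: [-0.0, 1.0, -0.0, -0.0]
ft_force: [0.1, 0.6, 0.2]
grip_width: 0.006
finger_force: 0.0
```

```bash
python3 f.py
```

```text
6.25 [ 0.59 -0.04 -0.22] [0.46 0.47 0.44] [0.5076 0.0943 0.084 ]
```

>>> {"name": "move_arm", "arguments": {"series": [[[0,0,6,0,0,0,0],[0,0,6,0,0,0,0],[0,0,4,0,0,0,0],[0,0,4,0,0,0,0],[0,0,0,0,0,0,0],[0,0,0,0,0,0,0],[0,0,0,0,0,0,0],[0,0,0,0,0,0,0]]]}}

```text
t: 7.05
tcp_pos: [0.5076, 0.0935, 0.0637]
tool_rot: [-0.0, 1.0, -0.001, 0.0]
ft_force: [-1.6, 0.7, 9.9]
grip_width: 0.006
finger_force: 5.1
```

```bash
python3 f.py
```

```text
7.3 [-1.39  0.45 10.11] [0.31 0.37 0.34] [0.5076 0.0935 0.0637]
```

>>> {"name": "move_arm", "arguments": {"series": [[[0,0,-20,0,0,0,0],[0,0,-20,0,0,0,0],[10,38,0,0,0,0,0],[10,38,0,0,0,0,0],[10,38,0,0,0,0,0],[10,37,0,0,0,0,0],[11,37,0,0,0,0,0],[0,0,20,0,0,0,0],[0,0,0,0,0,0,0],[0,0,0,0,0,0,0]]]}}

```text
t: 8.3
tcp_pos: [0.5575, -0.0939, 0.0831]
tool_rot: [-0.0, 1.0, -0.0, -0.001]
ft_force: [0.5, 0.8, 0.4]
grip_width: 0.008
finger_force: 0.0
```

```bash
python3 f.py
```

```text
8.55 [0.55 0.17 0.08] [0.44 0.68 0.1 ] [ 0.5582 -0.0939  0.084 ]
```

>>> {"name": "move_arm", "arguments": {"series": [[[0,0,6,0,0,0,0],[0,0,6,0,0,0,0],[0,0,4,0,0,0,0],[0,0,4,0,0,0,0],[0,0,0,0,0,0,0],[0,0,0,0,0,0,0],[0,0,0,0,0,0,0],[0,0,0,0,0,0,0]]]}}

```text
t: 9.35
tcp_pos: [0.5583, -0.0946, 0.0636]
tool_rot: [-0.0, 1.0, -0.001, 0.0]
ft_force: [-0.8, 0.7, 6.6]
grip_width: 0.002
finger_force: 3.2
```

```bash
python3 f.py
```

```text
9.6 [-0.7   1.15  6.4 ] [0.39 0.33 0.47] [ 0.5582 -0.0947  0.0636]
```

L is softest (3.0 N, against 10.1 N for M and 6.4 N for R at the same depth), so I'm going to the left tag.

>>> {"name": "move_arm", "arguments": {"series": [[[0,0,-30,0,0,0,0],[0,0,-30,0,0,0,0],[-8,-39,0,0,0,0,0],[-8,-39,0,0,0,0,0],[-8,-39,0,0,0,0,0],[-8,-39,0,0,0,0,0],[-8,-39,0,0,0,0,0],[-8,-39,0,0,0,0,0],[-8,-39,0,0,0,0,0],[-8,-39,0,0,0,0,0],[-8,-39,0,0,0,0,0],[-2,-3,0,0,0,0,0]]]}}

```text
t: 10.8
tcp_pos: [0.4827, 0.2644, 0.1234]
tool_rot: [-0.001, 1.0, 0.002, -0.0]
ft_force: [0.4, -0.2, 0.8]
grip_width: 0.005
finger_force: 0.0
```

>>> {"name": "move_arm", "arguments": {"series": [[[0,0,0,0,0,0.08,0],[0,0,20,0,0,0.08,0],[0,0,20,0,0,0,0],[0,0,0,0,0,0,0],[0,0,0,0,0,0,0],[0,0,0,0,0,0,0]]]}}

```text
t: 11.4
tcp_pos: [0.4849, 0.2594, 0.0843]
tool_rot: [-0.0, 0.997, -0.081, 0.0]
ft_force: [0.7, 0.8, 0.9]
grip_width: 0.001
finger_force: 0.0
```

```bash
python3 - <<'E'
from h import *
m=bot.camera_model("top");K=np.array(m["mtx"]);E=np.array(m["extrinsics"])
s=bot.state(); print(s["tcp_pos"],s["tool_rot"])
im,d=bot.capture("top"); save("top2",cv2.resize(im[200:330,120:420],None,fx=2.5,fy=2.5))
im,d=bot.capture("wrist"); save("wr",im)
E
```

```text
[0.48492821 0.25938016 0.08434518] [-2.76944130e-04  9.96747368e-01 -8.05884356e-02  3.34025143e-04]
```

View pics/wr.png

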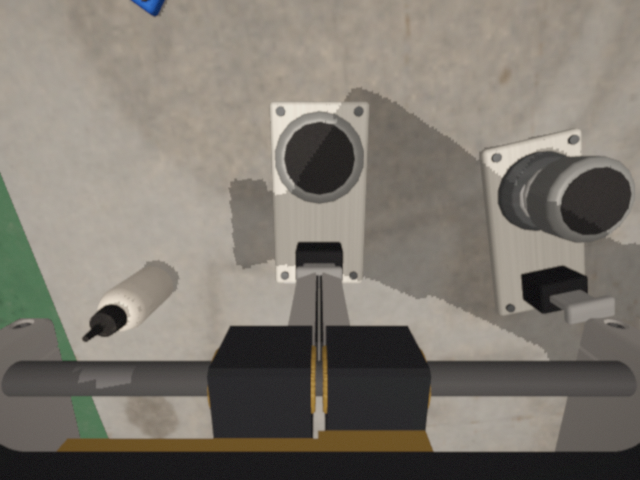

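View pics/top2.png

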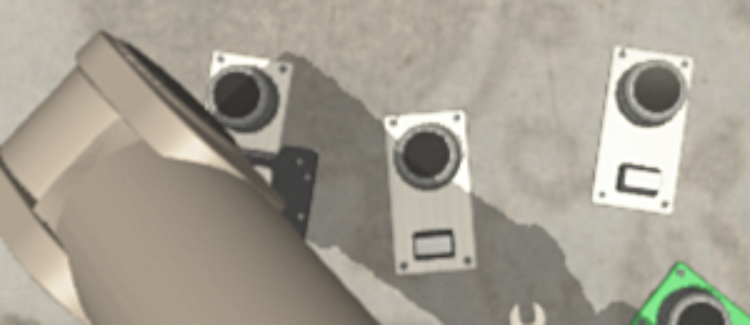

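The fingertips sit right above the left tag, at about (318,272) in the wrist picture. Now I'll press it.

>>> {"name": "move_arm", "arguments": {"series": [[[0,0,8,0,0,0,0],[0,0,6,0,0,0,0],[0,0,5,0,0,0,0],[0,0,5,0,0,0,0],[0,0,4,0,0,0,0],[0,0,3,0,0,0,0],[0,0,0,0,0,0,0],[0,0,0,0,0,0,0],[0,0,0,0,0,0,0]]]}}

```text
t: 12.4
tcp_pos: [0.4844, 0.2594, 0.0524]
tool_rot: [-0.0, 0.997, -0.08, -0.0]
ft_force: [0.6, -0.1, 0.1]
grip_width: 0.007
finger_force: 0.0
```

>>> {"name": "move_arm", "arguments": {"series": [[[0,0,1,0,0,0,0],[0,0,1,0,0,0,0],[0,0,0,0,0,0,0],[0,0,0,0,0,0,0]]]}}

```text
t: 12.8
tcp_pos: [0.4848, 0.2596, 0.0519]
tool_rot: [-0.0, 0.997, -0.081, 0.001]
ft_force: [-7.2, -5.2, 29.7]
grip_width: 0.003
finger_force: 14.5
```

It has hit the hard stop at 30 N. Now I'll draw clear.

>>> {"name": "move_arm", "arguments": {"series": [[[0,0,-15,0,0,0,0],[0,0,-35,0,0,0,0],[0,0,-40,0,0,0,0],[0,0,-40,0,0,0,0],[0,40,-20,0,0,0,0],[0,40,0,0,0,0,0],[0,40,0,0,0,0,0],[0,40,0,0,0,0,0],[0,40,0,0,0,0,0],[0,40,0,0,0,0,0],[0,40,0,0,0,0,0],[0,40,0,0,0,0,0]]]}}

```text
t: 14.0
tcp_pos: [0.4326, -0.058, 0.201]
tool_rot: [-0.0, 0.997, -0.08, 0.0]
ft_force: [0.1, 0.3, -0.6]
grip_width: 0.005
finger_force: 0.0
```

>>> {"name": "move_arm", "arguments": {"series": [[[0,40,0,0,0,0,0],[0,40,0,0,0,0,0],[0,40,0,0,0,0,0],[0,40,0,0,0,0,0],[0,40,0,0,0,0,0],[0,40,0,0,0,0,0],[0,40,0,0,0,0,0],[0,40,0,0,0,0,0],[0,0,0,0,0,0,0],[0,0,0,0,0,0,0]]]}}

```text
t: 15.0
tcp_pos: [0.3814, -0.3727, 0.2004]
tool_rot: [-0.0, 0.997, -0.081, -0.0]
ft_force: [-0.1, 0.8, -1.3]
grip_width: 0.004
finger_force: 0.0
```

```bash
python3 - <<'E'
from h import *
m=bot.camera_model("top");K=np.array(m["mtx"]);E=np.array(m["extrinsics"])
print(bot.state()["tcp_pos"],bot.state()["t"])
im,d=bot.capture("top");save("end",im)
v,u=np.mgrid[:480,:640]
P=np.stack([(u-K[0,2])/K[0,0]*d,-(v-K[1,2])/K[1,1]*d,-d,np.ones_like(d)],-1)@E.T
z=P[...,2]
for n,(pu,pv),(tu,tv) in (("L",(215,238),(211,274)),("M",(291,262),(293,298)),("R",(380,236),(374,272))):
    for (a,b),r,lo,hi in(((pu,pv),22,.060,.072),((tu,tv),14,.040,.072)):
        k=(abs(u-a)<r)&(abs(v-b)<r)&(z>lo)&(z<hi)
        q=P[k][:,:3]; print(n,k.sum(),q.mean(0).round(4),"zmed",np.median(q[:,2]).round(4))
E
```

```text
[ 0.38142958 -0.3727371   0.20038927] 15.0
L 483 [0.5567 0.2465 0.0652] zmed 0.0651
L 100 [0.4839 0.2588 0.0446] zmed 0.0443
M 472 [0.5076 0.0927 0.0651] zmed 0.0652
M 102 [0.4337 0.087  0.0604] zmed 0.061
R 477 [ 0.5586 -0.0949  0.0652] zmed 0.0653
R 102 [ 0.4857 -0.0835  0.0592] zmed 0.0596
```

View pics/end.png

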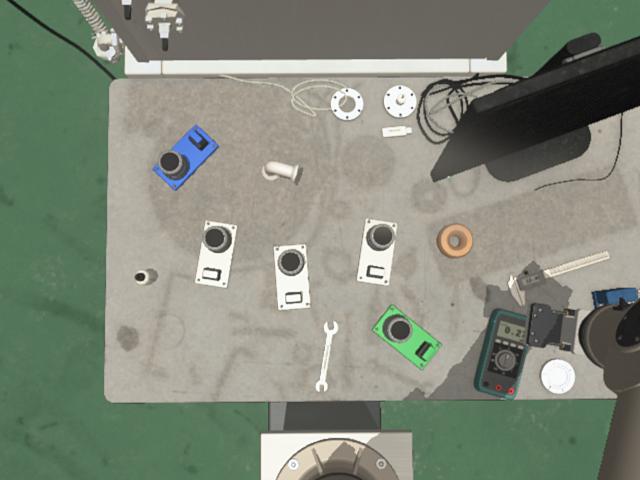

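The left tag at (211,274) is down at 44 mm. The other two tags are still up at about 60 mm, nothing has shifted, and the arm is clear.

```bash
python3 -c "
from plant import bot
print(bot.finish_job())"
```

```text
the job is handed in; nothing more can be done
None
```

I pressed all three pads from left to right; the left mount was the softest, so its tag is fully down, the other two tags are up, nothing was shifted, and the job is handed in.

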